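# Latch the setter's block into the bench slide

### The job

Pick up the setter's block (the wooden block on a steel foot) and feed its foot lengthwise into the flared mouth of the steel bench slide, under the rail lips. Push it along, past the brass spring pawl and against the spring pin, until the pawl clicks in behind the foot and holds it there on its own; push gently, never ramming it into the end of the slide, then let go. Leave the pot, the steel cube and the pliers where they are.

Things in the scene. Friction and masses are not known exactly. Their poses are not given: they have to be found in the camera images.
- block: Setter's block, loose, about 0.32 kg (varies by a quarter). Steel foot 80 (x) x 44 (y) x 10 mm, and standing centred on it a hardwood riser 46 (x) x 26 (y) mm reaching from 10 to 60 mm height, to be gripped across its 26 mm (y). Origin: centre of the foot's underside. z up. Front and back are alike, either end may lead.
- slide: Bench slide, fixed to the bench. Origin: under the channel's middle, at bench height; x along the channel in the pushing direction (mouth to end), z up. Bed plate 130 mm wide, x -180 to +145 mm, top 8 mm above the bench: the foot slides on it. Grey latch head, lower than 32 mm above the bench, clamped on the far end carries pawl (on +y side), spring pin and solid end wall.
- slide_mouth (a point): On the bed's top at slide x -135 mm, mid channel. Set the block down here with its origin on this point: its nose then lies between the flared cheeks of the mouth (slide x -115 to -85 mm, 20 mm high, no lips, opening from 47 to about 65 mm). Before the mouth the bed is bare.
- slide_rails (a point): On the bed's top at slide x -85 mm, mid channel: the rails begin here and run to x +66 mm (gap in the +y rail at x -64 to +28 for the pawl). Inner faces y = +-23.5 mm (1.5 mm play each side of the foot). Lips overhang inward to y = +-17.5 mm, underside 12.5 mm, top 16.5 mm above the bed, so the foot enters only from the mouth.
- slide_click (a point): On the bed's top at slide x +44 mm: where the block's origin is at the click if the latch head stands midway. The head is clamped up to 20 mm nearer or farther, differently each time and not reported: feel for it. Relative to the click, the block's origin is about 103 mm before it when the pawl is first touched, 10 mm before when the pin is met, 4 mm past it at the end wall.
- pawl (a joint): Brass pawl hinged on a vertical pin, its nose leaning into the channel towards the end. Radians: 0 = sprung fully in (at rest, and again when clicked in behind the foot); about 0.25 = held aside by the foot's flank. It gives way only to a foot moving towards the end. Pushing takes about 2 to 12 N; against the solid end wall force climbs steeply: go slowly, keep under 30 N.
- ejector (a joint): Steel spring pin, 9 mm thick, in the end wall, pointing at the foot's nose. Metres pressed in: 0 = free, about 0.010 = block held latched by the pawl, 0.014 = foot on the solid end wall. Spring force 3.6 N at 0 and 0.3 N more per mm; it pushes the block back if that is let go before the click.
- pot: Turned wooden pot, open, 60 mm across and 60 mm high; origin under its centre. Bystander, may stand where the block could have stood.
- die: Steel doming cube, 50 mm; origin under its centre. Bystander.
- pliers: Pliers with black grips lying flat, 160 mm long along x, 50 mm wide, 11 mm high; origin on the bench near the middle. Bystander.
Things that resemble listed ones, but are neither listed nor needed, are in the scene too. What is shaped like the block but black or green is not meant.

How it is judged (in metres and radians):
On the way, in this order (a step that is already met when the one before it is completed fails the run):
1. the block's foot is in the mouth of the channel, between the rails (y of block in the frame of slide between -0.004 and 0.004 m and z of block in the frame of slide between 0.005 and 0.012 m and angle between the x axis of block and the x axis of slide, either way round below 0.08 rad and x of block in the frame of slide above -0.115 m).
2. the foot, sliding in the channel, holds the pawl aside (y of block in the frame of slide between -0.004 and 0.004 m and z of block in the frame of slide between 0.005 and 0.012 m and angle between the x axis of block and the x axis of slide, either way round below 0.08 rad and value of joint pawl above 0.15 rad), for 0.1 s.
At the end, for the whole second after the job is handed in: Block released and at rest in the channel: upright and in line to 0.08 rad, within 4 mm of the middle, underside 5-12 mm above the bench, origin beyond slide x 20 mm; pawl back in behind the foot (under 0.08 rad), spring pin kept pressed in over 6 mm (y of block in the frame of slide between -0.004 and 0.004 m and z of block in the frame of slide between 0.005 and 0.012 m and angle between the x axis of block and the x axis of slide, either way round below 0.08 rad and x of block in the frame of slide above 0.02 m and value of joint pawl below 0.08 rad and value of joint ejector above 0.006 m and linear speed of block below 0.01 m/s and angle between block's own z axis and vertical below 0.08 rad); the robot touches nothing.
It fails at once if the block is rammed against the solid end wall of the slide with more than 30 N (contact force between block and slide above 30 N and value of joint ejector above 0.0125 m).
It fails at once if the wooden pot is shifted by more than 30 mm (distance of pot from where it was at the start of the episode above 0.03 m).
It fails at once if the steel doming cube is shifted by more than 30 mm (distance of die from where it was at the start of the episode above 0.03 m).
It fails at once if the pliers is shifted by more than 30 mm (distance of pliers from where it was at the start of the episode above 0.03 m).
It also fails if it takes over 64 s, if anything falls off the work surface, if the arm or the gripper's body presses on something with over 40 N, if the wrist force passes 120 N, or if a joint passes its speed limit or range.

### The arm

A 7-joint arm with a two-finger parallel gripper is mounted at the origin on the work surface. World frame = base frame: x ahead of the robot, y to its left, z up, the work surface at z = 0. Lengths are in mm, angles in rad, forces in N, time in s.
With the tool pointing down it reaches from about 400 to 875 mm from the base axis. Payload 4.4 kg.
Tool frame: the origin (TCP) lies midway between the tips of the shut fingers; the grasp point (between the pads) lies 19 mm behind it (ctrl.grip_point_offset is the distance from the TCP to the grasp point, in mm); z points along the fingers, x is the direction in which the jaws open and shut, and the axes are right-handed (so a half turn about z gives the same grasp; the last joint's range is limited). The gripper opens to 85 mm and grips with 20 to 120 N. Pads are 22 mm wide; open, the fingers measure 114 mm over their backs; the gripper's body (76 mm by 85 mm) begins 54 mm behind the grasp point. The pads swing forward as they close: fully open they stand 13 mm farther back than shut.
Start: joints at [-0.066, 0.628, 0.038, 1.517, -0.027, 0.996, -0.02], TCP at [650.014, 0.028, 196.913] pointing down, gripper open.
Joint ranges: [-3.06, 3.06], [-0.37, 2.12], [-1.25, 1.32], [0.18, 2.47], [-1.1, 4.24], [0.23, 1.98], [-2.94, 2.94]. Speed limits (rad/s): [2.57, 2.57, 3.14, 3.14, 3.14, 3.14, 3.14].

### API

Orientations are given as [roll, pitch, yaw] about the fixed x, y, z axes, in that order (R = Rz(yaw) Ry(pitch) Rx(roll)).
In Python, from cell import ctrl, viewer gives the robot as it stands.
- The arm moves only by the tool apply_moves, never from a script. Its argument "series" is a list that holds one entry, the list of rows, each a list of 6 numbers: the shift along the tool's x, y, z normalised to -1 to 1, where 1 is 50 mm, then the turn, a rotation vector about the tool's x, y, z normalised to -1 to 1, where 1 is 6 degrees. In form: [[[tx, ty, tz, rx, ry, rz], ...]]. A call has exactly 5 rows; each row shifts and turns the commanded pose from where the row before left it, along the tool's axes as they then stand; what a row does not reach is not made up. A row lasts 1/8 s, in which the tool goes at most 62.5 mm and 10.7 degrees, less where a joint would pass 70% of its speed; a pose out of reach is approached as far as the arm can. A call with a number of a shift or a turn outside -1 to 1 is refused whole. A call with a gripper value outside its range is refused whole. "claw" is the gripper command: -1 is shut, 1 is fully open, values between are in proportion, set as the call begins (left out, the last holds). The fingers move at their own pace and stop on an object; the grip force is fixed at half the most. Time passes only in rows, so rows that do not move let the fingers close, or fill a call up. It gives the time, the measured TCP pose, the force and the opening at its end, in the units of the state.
- ctrl.read_state(): the state, without advancing time (a new reading comes with each control period).
- viewer.get_image(name): name is "scene" or "side" or "wrist"; returns the picture (480x640x3 uint8, blue, green, red); there is no depth.
- viewer.camera_info(name): a dict with "K" (3x3 intrinsics, pixels), "distortion" ([k1, k2, p1, p2, k3] as OpenCV has them; the pictures are not rectified), "R" (3x3) and "t" (3): a world point X has camera coordinates R X + t. Camera axes: x right, y down, z forward; pixel columns grow to the right and rows downward; lengths in mm; the calibration is good to about 2 mm. A picture is of the moment at which its call begins: read the wrist's pose just before it. camera_info takes no time and is no camera call; for the wrist camera it gives the pose at the moment of the call.
- ctrl.finish_job(): hands the job in, once; it reports no verdict.
Trained networks look in the newest picture that a camera, given by its name, has taken for a name from the list of things; names that differ only in an ending like _2 or _b are one class to them, and where a whole thing is asked for, a point or a joint stands for the part that bears it (a point fixed in the world has none). Each returns a list of dicts, best first, with "score" (0 to 1); they miss things now and then, are a little off and sometimes report something else, mostly with a low value. They report only what shows in the picture. A call takes as long as a camera call. They do not tell look-alikes from the thing itself.
- viewer.find_in(camera, label): "location" ([column, row] as shares, 0 to 1, of the picture: columns of its width, rows of its height, amid what is visible of it).
The state is a dict: "clock": time; "qpos": joint angles; "qd": joint speeds; "tau": joint torques, N m; "eef_pos": TCP position; "tool_rot": TCP orientation; "force": force on the tool from outside, world axes, zero at the start; "torque": the same for the moment, N m; "width": finger opening in mm.
Only numpy, scipy, OpenCV 4.12 (cv2) and the standard library are available. Lean on these libraries where they do the work, as an engineer would, in place of code of your own. Each camera call takes 0.05 s, during which the arm holds its last target. There are 200 camera calls.

## Working session

There is one attempt and no reset: what is moved stays moved. The work goes in short steps, Python scripts to look and compute and a tool call to move; the robot and the scene stay as the last step left them, time stands still between calls to the robot, and variables do not carry over. Pictures are saved under pics/ and viewed, about 8 in all and at most 12, crops included, and the job is handed in when it is done.

Besides the shell and the picture viewer there is one more tool, called after "Call:" as name([rows], argument=value, ...), one row to a line, values as JSON. apply_moves: Moves the arm, as the interface text tells. Scaled input: -1 to 1 covers 50 mm each way for a shift and 6 degrees each way for a turn. Its arguments: {"type":"object","properties":{"series":{"type":"array","items":{"type":"array","items":{"type":"array","items":{"type":"number"}}}},"claw":{"type":"number"}},"required":["series"]}

```bash
ls; mkdir -p pics; cat > h.py <<'E'
import numpy as np, cv2
from cell import ctrl, viewer
def ray(cam,px,z,info=None):
    c=info or viewer.camera_info(cam);K=np.array(c["K"]);R=np.array(c["R"]);t=np.array(c["t"])
    u=cv2.undistortPoints(np.array([[px]],float),K,np.array(c["distortion"]))[0,0]
    d=R.T@np.array([u[0],u[1],1]);o=-R.T@t
    return o+d*(z-o[2])/d[2]
def proj(cam,X,info=None):
    c=info or viewer.camera_info(cam)
    return cv2.projectPoints(np.array(X,float).reshape(-1,3),cv2.Rodrigues(np.array(c["R"]))[0],np.array(c["t"],float),np.array(c["K"]),np.array(c["distortion"]))[0][:,0]
E
python3 - <<'E'
from h import *
print(ctrl.read_state())
a=viewer.get_image("scene");b=viewer.get_image("side")
cv2.imwrite("pics/a.png",a);cv2.imwrite("pics/b.png",b)
for cam in("scene","side"):
  for l in("block","slide","pot","die","pliers","slide_mouth"):
    for r in viewer.find_in(cam,l):
      p=np.array(r["location"])*[640,480]; print(cam,l,round(r["score"],2),p.round(),ray(cam,p,30).round())
E
```

```text
pics
{'clock': 0.0, 'qpos': array([-0.06579413,  0.62933627,  0.03844578,  1.51835674, -0.02698935,
        0.99631515, -0.02001767]), 'qd': array([ 1.03528483e-03, -8.23287939e-04,  1.64233041e-04,  1.05916350e-03,
       -3.59141310e-05, -9.18335763e-05,  7.83004965e-04]), 'tau': array([-1.11932164e-03, -5.63405585e+01,  1.22606792e+00, -1.93450052e+01,
        1.09587883e-02,  1.05136272e-02, -8.84369996e-06]), 'eef_pos': array([6.49310914e+02, 1.87565820e-02, 1.95999222e+02]), 'tool_rot': array([ 3.14155699e+00,  1.89704203e-03, -2.06179124e-05]), 'force': array([-0.27918714,  0.16945809, -0.53735124]), 'torque': array([-0.02704781, -0.01806538,  0.05375985]), 'width': 85.89800428711003}
scene block 0.86 [371. 227.] [667.  55.  30.]
scene block 0.81 [378. 191.] [620. 185.  30.]
scene block 0.72 [394. 169.] [615. 295.  30.]
scene block 0.7 [430. 184.] [725. 287.  30.]
scene block 0.45 [305. 273.] [ 610. -152.   30.]
scene slide 0.62 [305. 274.] [ 612. -155.   30.]
scene pot 0.65 [343. 168.] [490. 225.  30.]
scene die 0.67 [241. 370.] [ 638. -419.   30.]
scene pliers 0.61 [180. 343.] [ 497. -436.   30.]
side block 0.93 [122. 288.] [700. 304.  30.]
side block 0.84 [256. 252.] [643.  85.  30.]
side block 0.76 [136. 331.] [583. 323.  30.]
side block 0.62 [210. 287.] [605. 196.  30.]
side slide 0.71 [373. 239.] [ 534. -100.   30.]
side slide 0.69 [500. 206.] [ 446. -386.   30.]
side pot 0.98 [238. 332.] [486. 216.  30.]
side pot 0.73 [373. 236.] [ 541. -108.   30.]
side pliers 0.88 [499. 206.] [ 448. -386.   30.]
side slide_mouth 0.89 [374. 238.] [ 535. -103.   30.]
```

View pics/a.png

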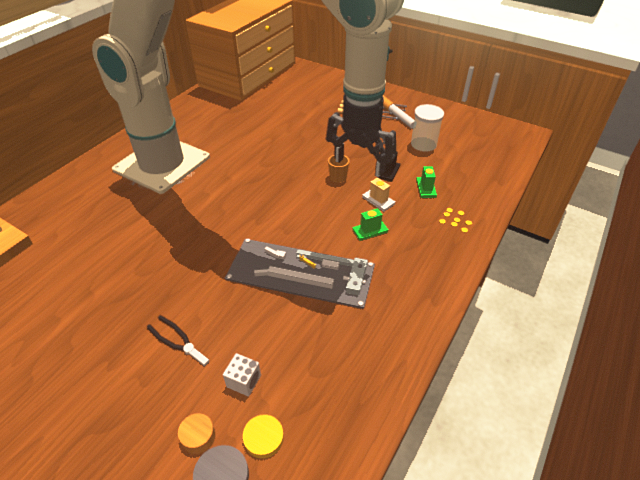

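View pics/b.png

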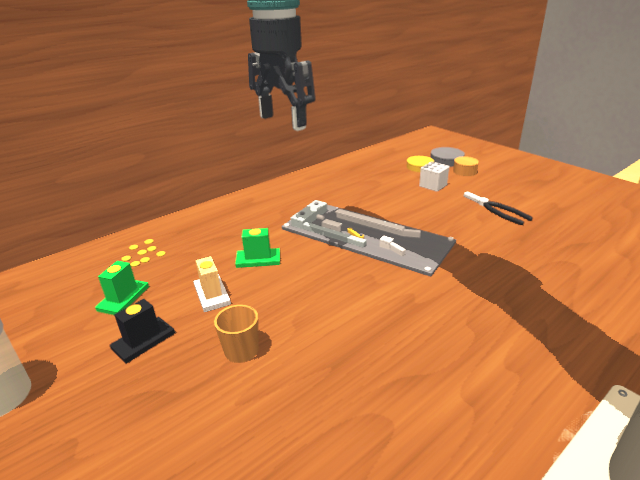

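The scene picture shows four block-shaped things: 
- a wooden riser on a pale steel foot, scene (378,191), side (210,287)
- green at scene (371,227)
- green at scene (430,184)
- black at side (136,331)

The wooden one fits the description. The slide lies at scene (305,273), with the latch head at its far +x end. Next I go above the wooden block and confirm it from close by.

Call:
apply_moves([
  [[-0.16,-0.7,-0.3,0,0,0],[-0.16,-0.7,-0.3,0,0,0],[-0.16,-0.7,-0.3,0,0,0],[-0.16,-0.7,-0.3,0,0,0],[-0.16,-0.7,-0.3,0,0,0]],
], claw=1)

```text
clock: 1.32
eef_pos: [609.7, 176.1, 272.5]
tool_rot: [-3.142, -0.0, -0.0]
force: [0.5, 0.6, -0.1]
width: 85.0
```

```bash
python3 - <<'E'
from h import *
s=ctrl.read_state();print(s["eef_pos"],s["tool_rot"],s["clock"])
i=viewer.camera_info("wrist");w=viewer.get_image("wrist");cv2.imwrite("pics/w1.png",w)
print((-np.array(i["R"]).T@i["t"]).round(),np.array(i["R"]).round(2))
import pickle;pickle.dump(i,open("w1.pkl","wb"))
for l in("block","slide"):
  for r in viewer.find_in("wrist",l):
    p=np.array(r["location"])*[640,480]; print(l,round(r["score"],2),p.round(),ray("wrist",p,30,i).round())
for c,pts in(("scene",[(248,240),(228,278),(362,303),(373,262)]),("side",[(314,203),(284,229),(437,268),(454,240)])):
  for p in pts: print(c,p,ray(c,p,8).round())
E
```

```text
[609.65334783 176.1345525  272.48253086] [-3.14154643e+00 -1.50081401e-04 -8.46641432e-06] 1.325
[610. 260. 449.] [[ 1.   -0.    0.  ]
 [-0.   -0.95  0.32]
 [ 0.   -0.32 -0.95]]
block 0.94 [335. 183.] [623. 189.  30.]
block 0.86 [363. 262.] [663.  80.  30.]
block 0.85 [307.  71.] [590. 316.  30.]
block 0.69 [410.  82.] [708. 304.  30.]
slide 0.61 [316. 375.] [ 597. -107.   30.]
scene (248, 240) [ 422. -123.    8.]
scene (228, 278) [ 457. -243.    8.]
scene (362, 303) [ 751. -144.    8.]
scene (373, 262) [717. -26.   8.]
side (314, 203) [ 755. -138.    8.]
side (284, 229) [706. -21.   8.]
side (437, 268) [ 413. -139.    8.]
side (454, 240) [ 449. -237.    8.]
```

View pics/w1.png

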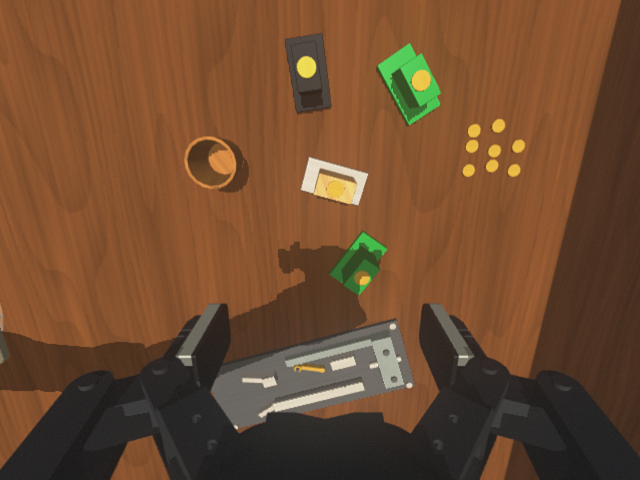

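The wrist view confirms it: the wooden riser on the white foot is at (335,183). The greens are at (363,262) and (410,82), the black one is at (307,71), the pot is at (212,162), and the slide is below. Now I measure the block and slide.

```bash
cat > quad.py <<'E'
from h import *
def quad(img,info,box,mask,z,cam="wrist"):
    x0,y0,x1,y1=box; m=np.zeros(img.shape[:2],np.uint8); m[y0:y1,x0:x1]=mask[y0:y1,x0:x1]
    c=max(cv2.findContours(m,cv2.RETR_EXTERNAL,cv2.CHAIN_APPROX_NONE)[0],key=cv2.contourArea)
    P=np.array([ray(cam,p,z,info)[:2] for p in cv2.convexHull(c)[:,0].astype(float)],np.float32)
    return cv2.minAreaRect(P),cv2.convexHull(c)[:,0]
E
python3 - <<'E'
from quad import *
import pickle
i=pickle.load(open("w1.pkl","rb"));w=cv2.imread("pics/w1.png");hsv=cv2.cvtColor(w,cv2.COLOR_BGR2HSV)
S=hsv[...,1]
m=((S<70)&(hsv[...,2]>120)).astype(np.uint8)
r,h=quad(w,i,(290,145,385,215),m,10);print("foot",r)
print([ray("wrist",p,10,i).round(1)[:2] for p in[(311,158),(368,173),(358,205),(302,190)]])
m=((hsv[...,0]<28)&(S>90)&(hsv[...,2]>190)).astype(np.uint8)
r,h=quad(w,i,(305,160,365,205),m,60);print("riser",r,h.tolist())
crop=cv2.resize(w[140:225,270:400],None,fx=5,fy=5,interpolation=cv2.INTER_CUBIC)
sl=cv2.resize(w[310:440,200:425],(650,376),interpolation=cv2.INTER_CUBIC)
cv2.imwrite("pics/c1.png",crop[:, :])
E
```

```text
foot ((622.345458984375, 187.3260040283203), (44.45329284667969, 79.39947509765625), 74.81953430175781)
[array([592.6, 217.3]), array([666.6, 198.2]), array([654.9, 155.6]), array([580.1, 175.9])]
riser ((622.170654296875, 187.3204803466797), (25.974376678466797, 45.365379333496094), 74.6688003540039) [[323, 174], [331, 176], [350, 181], [356, 183], [356, 185], [354, 192], [351, 201], [350, 203], [347, 203], [321, 196], [314, 194], [314, 192], [318, 177], [319, 174]]
```

View pics/c1.png

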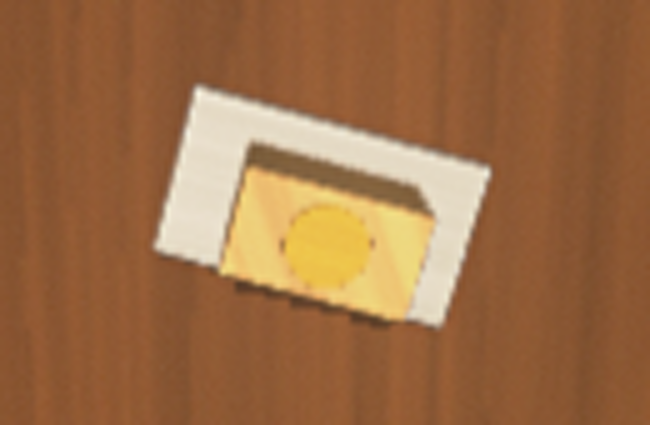

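The foot measures 44.5 x 79.4 and the riser 26 x 45.4, both matching. The block is at (622.3, 187.3) with yaw -15.2°, so I grasp with tool yaw 74.8°.

Call:
apply_moves([
  [[0.25,-0.22,0,0,0,0],[0,0,0.3,0,0,-1],[0,0,0.3,0,0,-1],[0,0,0.3,0,0,-1],[0,0,0.3,0,0,-1]],
])

```text
clock: 2.1
eef_pos: [622.8, 183.8, 210.8]
tool_rot: [3.14, 0.001, 0.42]
force: [0.2, -0.3, -0.1]
width: 85.3
```

Call:
apply_moves([
  [[0,0,0.3,0,0,-1],[0,0,0.3,0,0,-1],[0,0,0.3,0,0,-1],[0,0,0.3,0,0,-1],[0,0,0.3,0,0,-1]],
])

```text
clock: 2.72
eef_pos: [622.7, 183.7, 135.8]
tool_rot: [3.141, 0.002, 0.944]
force: [0.4, -0.2, 0.2]
width: 85.7
```

Call:
apply_moves([
  [[0,0,0,0,0,-1],[0,0,0,0,0,-1],[0,0,0,0,0,-1],[0,0,0,0,0,-0.47],[0,0,0,0,0,0]],
])

```text
clock: 3.35
eef_pos: [622.7, 184.0, 136.3]
tool_rot: [-3.141, 0.001, 1.303]
force: [0.6, 0.2, 0.7]
width: 85.7
```

Call:
apply_moves([
  [[0.06,-0.03,0.5,0,0,0],[0,0,0.5,0,0,0],[0,0,0.5,0,0,0],[0,0,0.5,0,0,0],[0,0,0.22,0,0,0]],
])

```text
clock: 3.98
eef_pos: [621.0, 187.9, 24.2]
tool_rot: [-3.14, 0.002, 1.304]
force: [-0.8, -1.3, 1.0]
width: 85.0
```

Call:
apply_moves([
  [[0,0,0,0,0,0],[0,0,0,0,0,0],[0,0,0,0,0,0],[0,0,0,0,0,0],[0,0,0,0,0,0]],
], claw=-1)

```text
clock: 4.6
eef_pos: [622.0, 189.4, 26.3]
tool_rot: [3.141, -0.0, 1.306]
force: [0.1, -0.8, -0.6]
width: -0.0
```

Call:
apply_moves([
  [[0,0,0,0,0,0],[0,0,0,0,0,0],[0,0,0,0,0,0],[0,0,0,0,0,0],[0,0,0,0,0,0]],
])

```text
clock: 5.22
eef_pos: [621.9, 189.3, 25.9]
tool_rot: [-3.142, -0.0, 1.306]
force: [0.5, 0.5, 0.4]
width: -0.0
```

The width reads 0, which would mean an empty grip, so I look.

```bash
python3 - <<'E'
from h import *
w=viewer.get_image("wrist");s=viewer.get_image("side")
o=np.hstack([cv2.resize(w,(400,300)),cv2.resize(s[190:370,90:330],(400,300))]);cv2.imwrite("pics/d.png",o)
print(ctrl.read_state())
E
```

```text
{'clock': 5.325, 'qpos': array([-0.18590872,  0.84680206, -0.26157759,  1.63925914,  0.30681306,
        0.69618852,  0.70596479]), 'qd': array([ 9.75059703e-04, -1.46552196e-03, -8.62252354e-06,  1.37616763e-03,
        1.22839086e-03,  1.52176215e-03,  1.11672461e-03]), 'tau': array([-2.19823705e-03, -6.09083533e+01, -3.59768763e+00, -1.41170338e+01,
        8.20355548e-03,  1.47309907e-03,  2.87253155e-07]), 'eef_pos': array([621.8312061 , 189.34204064,  25.89230565]), 'tool_rot': array([-3.14154153e+00, -2.82052277e-05,  1.30584722e+00]), 'force': array([ 0.47500607,  0.60540501, -0.18738968]), 'torque': array([-0.0319702 ,  0.01646207, -0.01175117]), 'width': -0.04072388335561715}
```

View pics/d.png

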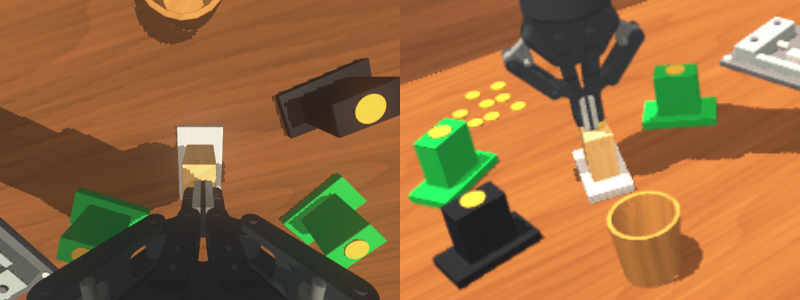

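```bash
python3 - <<'E'
from quad import *
import pickle
i=viewer.camera_info("wrist");w=viewer.get_image("wrist");s=viewer.get_image("side")
cv2.imwrite("pics/w2.png",w);cv2.imwrite("pics/s2.png",s);pickle.dump(i,open("w2.pkl","wb"))
hsv=cv2.cvtColor(w,cv2.COLOR_BGR2HSV);S=hsv[...,1]
m=((S<70)&(hsv[...,2]>90)).astype(np.uint8)
r,h=quad(w,i,(265,190,375,305),m,10);print("foot",r);print(h.tolist())
T=ctrl.read_state()["eef_pos"]
for c,inf in(("wrist",i),("side",None)): print(c,"tcp",proj(c,T,inf),"blk corners",proj(c,[(592.6,217.3,10),(666.6,198.2,10),(654.9,155.6,10),(580.1,175.9,10),(622.3,187.3,60)],inf).round().tolist())
b=cv2.imread("pics/b.png")
for n,im in(("before",b),("now",s)):
  hs=cv2.cvtColor(im,cv2.COLOR_BGR2HSV)
  m=((hs[...,1]<70)&(hs[...,2]>150)).astype(np.uint8);r,h=quad(im,viewer.camera_info("side"),(190,250,235,312),m,10,"side");print(n,r,h.tolist())
E
```

```text
foot ((615.2234497070312, 188.47265625), (43.58856964111328, 69.26057434082031), 74.76473236083984)
[[349, 200], [354, 201], [356, 203], [356, 216], [353, 302], [291, 304], [287, 304], [286, 288], [283, 219], [283, 203], [285, 201], [290, 200]]
wrist tcp [[323.73438106 274.93753545]] blk corners [[356.0, 209.0], [354.0, 320.0], [288.0, 320.0], [283.0, 207.0], [320.0, 307.0]]
side tcp [[208.92224708 282.60946168]] blk corners [[203.0, 306.0], [193.0, 280.0], [219.0, 274.0], [230.0, 299.0], [207.0, 265.0]]
before ((618.076416015625, 189.81192016601562), (44.012454986572266, 90.60737609863281), 74.70935821533203) [[220, 278], [229, 298], [230, 302], [230, 303], [229, 304], [223, 306], [206, 311], [204, 311], [203, 309], [201, 304], [196, 290], [194, 284], [194, 280], [198, 279], [219, 276]]
now ((618.0496826171875, 189.75958251953125), (44.0235595703125, 90.54824829101562), 74.58850860595703) [[220, 278], [229, 298], [230, 302], [230, 303], [229, 304], [223, 306], [206, 311], [204, 311], [203, 309], [201, 304], [194, 284], [193, 281], [194, 280], [198, 279], [219, 276]]
```

```bash
python3 - <<'E'
from h import *
w=cv2.imread("pics/w2.png");s=cv2.imread("pics/s2.png")
o=np.hstack([cv2.resize(w[190:370,240:400],(480,540),interpolation=cv2.INTER_CUBIC),cv2.resize(s[220:320,180:240],(320,540),interpolation=cv2.INTER_CUBIC)]);cv2.imwrite("pics/e.png",o)
E
```

```text
(no output)
```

View pics/e.png

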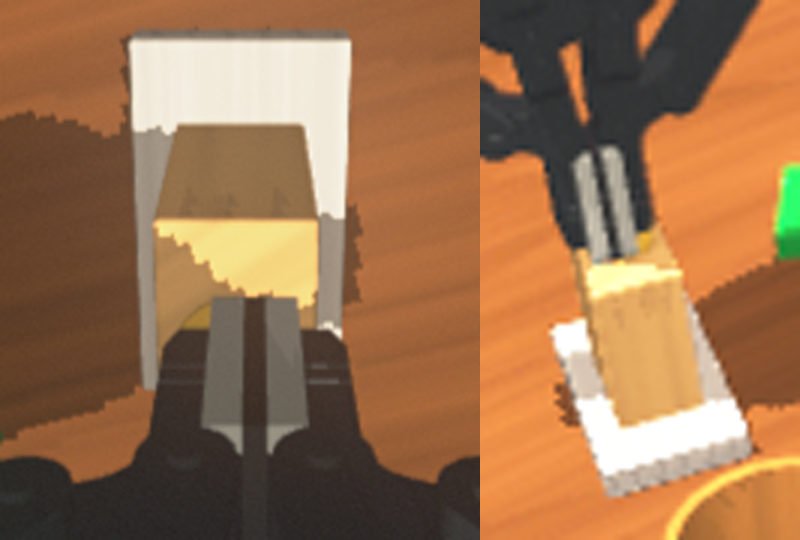

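```bash
python3 - <<'E'
from h import *
import pickle
i=pickle.load(open("w2.pkl","rb"))
print([x for x in dir(ctrl) if x[0]!='_'],ctrl.grip_point_offset)
T=ctrl.read_state()["eef_pos"];th=1.306
f=np.array([-np.sin(th),np.cos(th),0])*11
for dz in range(0,50,5): print(dz,proj("wrist",T+f+[0,0,dz],i).round(1),proj("side",T+f+[0,0,dz]).round(1))
print("obs wrist 325,289; side 204,268")
E
```

```text
['MotionError', 'finish_job', 'grip_point_offset', 'read_state'] 18.700000000000003
0 [[323.7 257.4]] [[210.4 286.3]]
5 [[323.7 260.9]] [[209.9 283.8]]
10 [[323.7 264.5]] [[209.4 281.3]]
15 [[323.7 268.3]] [[208.9 278.8]]
20 [[323.7 272.3]] [[208.4 276.3]]
25 [[323.7 276.5]] [[207.9 273.7]]
30 [[323.7 281. ]] [[207.4 271.1]]
35 [[323.7 285.8]] [[206.9 268.6]]
40 [[323.7 290.8]] [[206.4 266. ]]
45 [[323.7 296.2]] [[205.9 263.3]]
obs wrist 325,289; side 204,268
```

Both cameras agree that the real fingertips stand about 37 mm higher than the reported TCP. They shut just above the riser, and the block has not moved. I allow for that offset, open, and go down in two stages while watching the force.

Call:
apply_moves([
  [[0,0,0,0,0,0],[0,0,0,0,0,0],[0,0,0,0,0,0],[0,0,0,0,0,0],[-0.05,0.02,0,0,0,0]],
], claw=1)

```text
clock: 6.05
eef_pos: [622.1, 186.9, 25.9]
tool_rot: [-3.142, -0.0, 1.306]
force: [0.1, 0.1, 0.3]
width: 85.1
```

Call:
apply_moves([
  [[0,0,0.1,0,0,0],[0,0,0.1,0,0,0],[0,0,0.1,0,0,0],[0,0,0.1,0,0,0],[0,0,0,0,0,0]],
])

```text
clock: 6.68
eef_pos: [621.7, 186.5, 5.3]
tool_rot: [-3.141, 0.001, 1.306]
force: [0.5, 0.3, 0.7]
width: 85.4
```

Call:
apply_moves([
  [[0,0,0.1,0,0,0],[0,0,0.1,0,0,0],[0,0,0.1,0,0,0],[0,0,0,0,0,0],[0,0,0,0,0,0]],
])

```text
clock: 7.3
eef_pos: [622.2, 186.7, -9.1]
tool_rot: [3.142, -0.0, 1.306]
force: [-0.0, 0.5, -0.3]
width: 85.5
```

Call:
apply_moves([
  [[0,0,0,0,0,0],[0,0,0,0,0,0],[0,0,0,0,0,0],[0,0,0,0,0,0],[0,0,0,0,0,0]],
], claw=-1)

```text
clock: 7.92
eef_pos: [622.3, 186.6, -8.9]
tool_rot: [3.141, -0.0, 1.306]
force: [-0.7, -0.0, 2.4]
width: 25.3
```

Gripped at 25.3 mm. Now I lift, turn, and carry it to above the slide mouth.

Call:
apply_moves([
  [[0,0,-0.5,0,0,0],[0,0,-0.5,0,0,-1],[0,0,-0.5,0,0,-1],[0,0,-0.5,0,0,-1],[0,0,-0.4,0,0,-1]],
])

```text
clock: 8.55
eef_pos: [621.9, 186.5, 111.3]
tool_rot: [-3.141, 0.0, 1.728]
force: [0.4, 0.5, -3.1]
width: 25.3
```

Call:
apply_moves([
  [[-0.83,-0.51,-0.1,0,0,0],[-0.83,-0.51,-0.1,0,0,0],[-0.83,-0.51,-0.1,0,0,0],[-0.83,-0.51,-0.1,0,0,0],[-0.83,-0.51,-0.1,0,0,0]],
])

```text
clock: 9.18
eef_pos: [526.8, -39.5, 135.7]
tool_rot: [-3.141, -0.0, 1.725]
force: [0.9, -0.8, -2.2]
width: 25.2
```

Call:
apply_moves([
  [[-0.83,-0.51,0,0,0,0],[-0.83,-0.51,0,0,0,0],[-0.83,-0.51,0,0,0,0],[0,0,0,0,0,-1],[0,0,0,0,0,-0.55]],
])

```text
clock: 9.8
eef_pos: [470.7, -173.5, 135.6]
tool_rot: [-3.141, -0.001, 1.887]
force: [0.4, -0.2, -1.8]
width: 25.4
```

Call:
apply_moves([
  [[0,0,0,0,0,0],[0,0,0,0,0,0],[0,0,0,0,0,0],[0,0,0,0,0,0],[0,0,0,0,0,0]],
])

```text
clock: 10.42
eef_pos: [471.5, -172.6, 135.9]
tool_rot: [-3.142, 0.0, 1.887]
force: [-1.0, 0.3, -2.4]
width: 25.5
```

```bash
python3 - <<'E'
from h import *
import pickle
s=ctrl.read_state();print(s["eef_pos"],s["tool_rot"],s["width"],s["qpos"].round(2))
i=viewer.camera_info("wrist");w=viewer.get_image("wrist");cv2.imwrite("pics/w3.png",w);pickle.dump((i,s),open("w3.pkl","wb"))
cv2.imwrite("pics/s3.png",viewer.get_image("side"));cv2.imwrite("pics/a3.png",viewer.get_image("scene"))
E
```

```text
[ 471.49135803 -172.61558486  135.90808359] [-3.14154636e+00  2.97749751e-06  1.88710721e+00] 25.452290957122674 [ 0.66  0.55 -0.53  1.98  0.41  0.72  1.76]
```

View pics/w3.png

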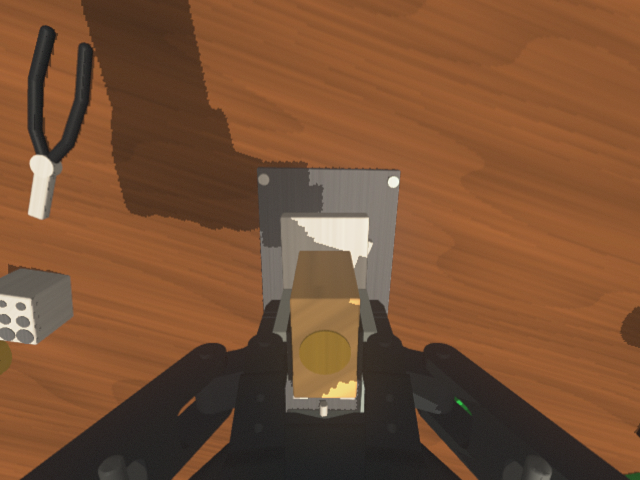

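The wrist picture shows the block held straight, with the foot's rear edge at row 214 (columns 281 to 368). The bed's near corners are at about (258,170) and (400,170), and its side edges run down to row 305. I fit the slide pose from these.

```bash
python3 - <<'E'
from h import *
import pickle
i,s=pickle.load(open("w3.pkl","rb"));w=cv2.imread("pics/w3.png");g=cv2.cvtColor(w,cv2.COLOR_BGR2HSV)[...,1].astype(float)
g=cv2.GaussianBlur(g,(3,3),0)
L=[];Rr=[];B=[]
for r in range(180,300,4):
    c=np.arange(248,276);d=np.diff(g[r,c]);k=np.argmin(d);L.append((c[k]+.5,r,d[k]))
    c=np.arange(380,412);d=np.diff(g[r,c]);k=np.argmax(d);Rr.append((c[k]+.5,r,d[k]))
for c in range(325,392,4):
    r=np.arange(160,182);d=np.diff(g[r,c]);k=np.argmin(d);B.append((c,r[k]+.5,d[k]))
def W(P,z): return np.array([ray("wrist",p[:2],z,i)[:2] for p in P if abs(p[2])>15])
def fit(P): 
    vx,vy,x,y=cv2.fitLine(P.astype(np.float32),cv2.DIST_HUBER,0,.01,.01).ravel(); return np.array([vx,vy]),np.array([x,y])
res=[]
for n,P in(("L",L),("R",Rr),("B",B)):
    Q=W(P,8);v,x=fit(Q);res.append((v*np.sign(v[0]),x));print(n,len(Q),"ang",np.degrees(np.arctan2(v[1],v[0])).round(2),x.round(1),"resid",np.abs((Q-x)@[-v[1],v[0]]).max().round(1))
(vl,xl),(vr,xr),(vb,xb)=res
u=vl+vr;u/=np.linalg.norm(u);n=np.array([-u[1],u[0]])
cy=((xl+xr)/2)@n; print("width",(xr-xl)@n,"yaw",np.degrees(np.arctan2(u[1],u[0])))
O=u*(xb@u+180)+n*cy; print("slide origin",O)
# block foot rear corners at top height
T=s["eef_pos"]; zt=T[2]+9+10
for P in [(281,214),(368,214)]:
    X=ray("wrist",P,zt,i); print("foot rear corner rel TCP in slide axes",((X[:2]-T[:2])@u).round(1),((X[:2]-T[:2])@n).round(1))
print("tcp in slide",(T[:2]-O)@u,(T[:2]-O)@n,"tool yaw-90",np.degrees(s["tool_rot"][2])-90)
E
```

```text
L 30 ang 16.93 [ 512.8 -224.2] resid 0.5
R 30 ang 17.09 [ 472.7 -101.1] resid 0.5
B 17 ang -72.43 [ 422.5 -165.2] resid 0.7
width 129.46909 yaw 17.008877
slide origin [ 599.936   -129.85597]
foot rear corner rel TCP in slide axes -41.0 -21.6
foot rear corner rel TCP in slide axes -41.8 20.8
tcp in slide -135.3344114992999 -3.3166806544394634 tool yaw-90 18.123278613913726
```

The bed width fits as 129.5 mm (given 130), slide yaw is 17.0°, and the block sits at slide (-136.5, -3.7). I correct by +3.7 mm in y and -1°, then lower.

Call:
apply_moves([
  [[0.07,0.02,0,0,0,0.17],[0,0,0.5,0,0,0],[0,0,0.5,0,0,0],[0,0,0.5,0,0,0],[0,0,0.5,0,0,0]],
])

```text
clock: 11.2
eef_pos: [471.6, -168.8, 35.2]
tool_rot: [3.141, 0.0, 1.869]
force: [0.6, 0.1, -2.1]
width: 25.2
```

Call:
apply_moves([
  [[0,0,0,0,0,0],[0,0,0,0,0,0],[0,0,0,0,0,0],[0,0,0,0,0,0],[0,0,0,0,0,0]],
])

```text
clock: 11.82
eef_pos: [471.6, -169.3, 36.3]
tool_rot: [3.141, 0.0, 1.869]
force: [0.4, -0.1, -3.8]
width: 25.2
```

```bash
cat > rel.py <<'E'
from h import *
O=np.array([599.9,-129.9]);y=np.radians(17.0);u=np.array([np.cos(y),np.sin(y)]);n=np.array([-u[1],u[0]])
def rel():
    s=ctrl.read_state();d=s["eef_pos"][:2]-O
    F=s["force"]; print("t",round(s["clock"],2),"block slide x %.1f y %.1f z %.1f yaw %.2f"%(d@u-1.2,d@n-.4,s["eef_pos"][2]+9,np.degrees(s["tool_rot"][2])-107.0),"F along %.1f lat %.1f z %.1f"%(F[:2]@u,F[:2]@n,F[2]),"w",round(s["width"],1))
E
python3 - <<'E'
from rel import *
import pickle
rel();s=ctrl.read_state()
i=viewer.camera_info("wrist");w=viewer.get_image("wrist");cv2.imwrite("pics/w4.png",w);pickle.dump((i,s),open("w4.pkl","wb"))
sc=viewer.get_image("scene");cv2.imwrite("pics/a4.png",sc)
sd=viewer.get_image("side");cv2.imwrite("pics/s4.png",sd)
o=np.hstack([cv2.resize(w[150:450,200:440],(400,500)),cv2.resize(sd[180:300,350:470],(400,500))]);cv2.imwrite("pics/f.png",o)
E
```

```text
t 11.82 block slide x -135.5 y -0.5 z 45.3 yaw 0.08 F along 0.4 lat -0.2 z -3.8 w 25.2
```

View pics/f.png

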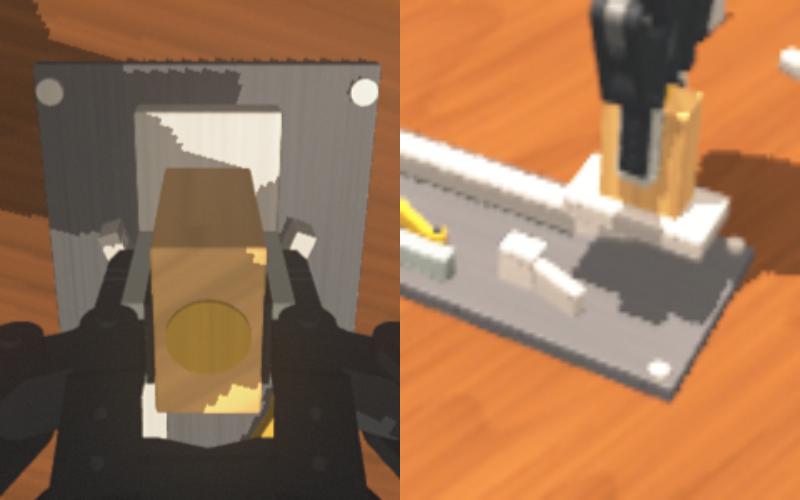

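The crop shows foot, bed and cheeks centred within about 1 px (foot centre 208, bed 207.5, cheeks 207.5). I lower onto the bed.

Call:
apply_moves([
  [[0.01,0,0.2,0,0,0],[0,0,0.2,0,0,0],[0,0,0.2,0,0,0],[0,0,0.1,0,0,0],[0,0,0.02,0,0,0]],
])

```text
clock: 12.6
eef_pos: [470.9, -168.4, -0.6]
tool_rot: [-3.141, -0.001, 1.87]
force: [-0.7, -0.1, -1.6]
width: 25.3
```

Call:
apply_moves([
  [[0,0,0,0,0,0],[0,0,0.02,0,0,0],[0,0,0,0,0,0],[0,0,0,0,0,0],[0,0,0,0,0,0]],
])

```text
clock: 13.22
eef_pos: [471.4, -168.7, -0.9]
tool_rot: [3.141, 0.0, 1.869]
force: [0.7, -0.1, -0.7]
width: 25.6
```

```bash
python3 -c "
from rel import *
rel()"
```

```text
t 13.22 block slide x -135.4 y 0.1 z 8.1 yaw 0.09 F along 0.6 lat -0.2 z -0.7 w 25.6
```

The block is on the bed. Now I feed it in.

Call:
apply_moves([
  [[0,0.15,0,0,0,0],[0,0.15,0,0,0,0],[0,0.15,0,0,0,0],[0,0.15,0,0,0,0],[0,0.15,0,0,0,0]],
])

```text
clock: 13.85
eef_pos: [482.1, -166.7, 0.4]
tool_rot: [-3.096, 0.002, 1.861]
force: [-31.8, -9.9, 43.5]
width: 25.4
```

```bash
python3 -c "
from rel import *
rel()"
```

```text
t 13.85 block slide x -124.6 y -1.1 z 9.4 yaw -0.37 F along -33.3 lat -0.1 z 43.5 w 25.4
```

It is blocked at the rail start (nose at -84.6). I back off and look.

Call:
apply_moves([
  [[0,-0.3,0,0,0,0],[0,-0.2,0,0,0,0],[0,-0.25,0,0,0,0],[0,0,0,0,0,0],[0,0,0,0,0,0]],
])

```text
clock: 14.48
eef_pos: [470.4, -168.8, -1.1]
tool_rot: [-3.14, -0.0, 1.869]
force: [-3.0, -0.5, 6.1]
width: 25.5
```

```bash
python3 -c "
from rel import *
rel()
s=ctrl.read_state();print(s['tool_rot'],s['eef_pos'])
w=viewer.get_image('wrist');sd=viewer.get_image('side');sc=viewer.get_image('scene')
cv2.imwrite('pics/w5.png',w);cv2.imwrite('pics/s5.png',sd);cv2.imwrite('pics/a5.png',sc)
o=np.hstack([cv2.resize(w[150:450,200:440],(400,500)),cv2.resize(sd[190:280,370:460],(400,500),interpolation=cv2.INTER_CUBIC)]);cv2.imwrite('pics/g.png',o)"
```

```text
t 14.47 block slide x -136.4 y 0.2 z 7.9 yaw 0.09 F along -3.0 lat 0.4 z 6.1 w 25.5
[-3.13979433e+00 -2.19467007e-05  1.86905899e+00] [ 470.43532087 -168.82222276   -1.08059609]
```

View pics/g.png

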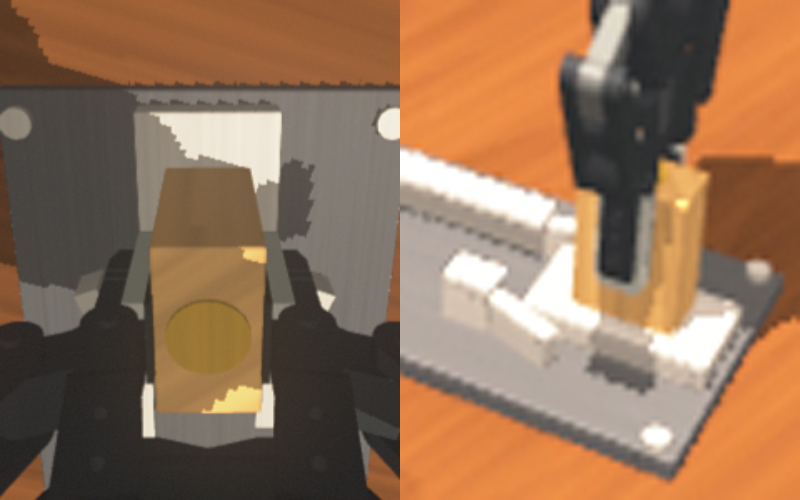

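```bash
python3 - <<'E'
from rel import *
T=ctrl.read_state()["eef_pos"];c=T[:2]-1.2*u
for z in(24,28,32,36,40):
  print(z,[proj("side",[*(T[:2]+u*a+n*b),z]).round(1)[0].tolist() for a,b in((-11,13),(11,13),(0,27),(0,20))])
for a in(-40,40):
  for b in(22,-22): print("foot top",a,b,proj("side",[*(c+u*a+n*b),18]).round(1)[0])
print("riser base/top front-left",proj("side",[[*(c-u*23+n*13),18],[*(c-u*23+n*13),68]]).round(1))
for X in(-115,-85): print("cheek",X,proj("side",[*(O+u*X+n*(32.5 if X<-100 else 23.5)),28]).round(1))
sd=cv2.imread("pics/s5.png");cv2.imwrite("pics/h.png",cv2.resize(sd[205:275,375:455],(800,600),interpolation=cv2.INTER_CUBIC)[:, :])
E
```

```text
24 [[426.1, 246.2], [414.8, 243.0], [417.4, 248.1], [418.9, 246.3]]
28 [[426.3, 244.3], [415.0, 241.1], [417.6, 246.3], [419.1, 244.5]]
32 [[426.5, 242.5], [415.1, 239.3], [417.7, 244.4], [419.3, 242.6]]
36 [[426.7, 240.6], [415.3, 237.4], [417.9, 242.5], [419.4, 240.7]]
40 [[426.9, 238.7], [415.5, 235.5], [418.1, 240.6], [419.6, 238.8]]
foot top -40 22 [439.8 256. ]
foot top -40 -22 [448.3 244.6]
foot top 40 22 [398.7 243.9]
foot top 40 -22 [408.4 233.4]
riser base/top front-left [[432.6 251. ]
 [435.4 227.1]]
cheek -115 [[406.1 244.5]]
cheek -85 [[393.2 237.9]]
```

View pics/h.png

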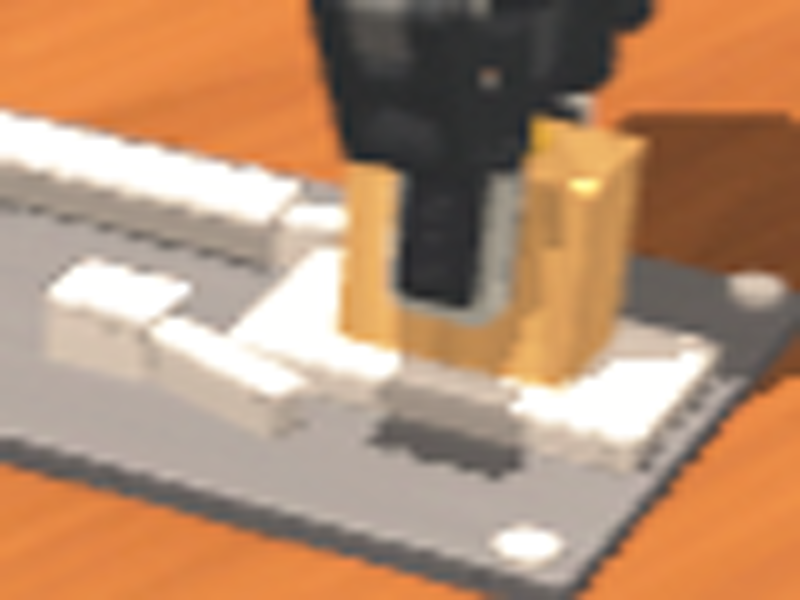

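Fingers and cheeks clear each other (tips at about 34 mm, cheeks lower). While blocked the force was about 33 N along and 43 N up with a nose-down tilt, so it may have been digging into the bed. I raise it 1.2 mm (2.5 mm headroom) and feed gently in small steps.

Call:
apply_moves([
  [[0,0,-0.025,0,0,0],[0,0,0,0,0,0],[0,0,0,0,0,0],[0,0.04,0,0,0,0],[0,0.04,0,0,0,0]],
])

```text
clock: 15.25
eef_pos: [475.2, -167.3, 0.1]
tool_rot: [3.141, -0.0, 1.869]
force: [-1.1, -0.4, -2.5]
width: 25.2
```

```bash
python3 - <<'E'
from rel import *
rel()
sd=cv2.imread("pics/s5.png")
# check rail model projection vs seen stub (394,238.8),(382.5,235.6),(390,242.9)
for p in((-85,17.5,24.5),(-64,17.5,24.5),(-85,31,24.5),(-115,32.5,20),(-85,-17.5,24.5)): print(p,proj("side",[*(O+u*p[0]+n*p[1]),p[2]]).round(1)[0])
for p in((-180,65,8),(-180,-65,8)): print(p,proj("side",[*(O+u*p[0]+n*p[1]),p[2]]).round(1)[0])
E
```

```text
t 15.25 block slide x -131.3 y 0.3 z 9.1 yaw 0.10 F along -1.1 lat -0.0 z -2.5 w 25.2
(-85, 17.5, 24.5) [394.5 238.1]
(-64, 17.5, 24.5) [384.4 235.1]
(-85, 31, 24.5) [391.3 241.3]
(-115, 32.5, 20) [405.8 248.2]
(-85, -17.5, 24.5) [402.3 229.9]
(-180, 65, 8) [432.3 273.2]
(-180, -65, 8) [457.3 239.1]
```

Free of the bed now. I feed slowly.

Call:
apply_moves([
  [[0,0.05,0,0,0,0],[0,0.05,0,0,0,0],[0,0.05,0,0,0,0],[0,0.05,0,0,0,0],[0,0,0,0,0,0]],
])

```text
clock: 15.88
eef_pos: [484.9, -164.4, 0.2]
tool_rot: [3.141, 0.0, 1.869]
force: [0.2, -0.1, -2.5]
width: 25.0
```

```bash
python3 -c "
from rel import *
rel()"
```

```text
t 15.88 block slide x -121.3 y 0.3 z 9.2 yaw 0.11 F along 0.2 lat -0.2 z -2.5 w 25.0
```

The nose is past the rail start with no force. I continue.

Call:
apply_moves([
  [[0,0.1,0,0,0,0],[0,0.1,0,0,0,0],[0,0.1,0,0,0,0],[0,0.1,0,0,0,0],[0,0.1,0,0,0,0]],
])

```text
clock: 16.5
eef_pos: [508.8, -157.0, 0.1]
tool_rot: [3.142, -0.0, 1.869]
force: [0.3, 0.7, -2.6]
width: 25.2
```

```bash
python3 -c "
from rel import *
rel()"
```

```text
t 16.5 block slide x -96.2 y 0.3 z 9.1 yaw 0.10 F along 0.5 lat 0.5 z -2.6 w 25.2
```

Call:
apply_moves([
  [[0,0.1,0,0,0,0],[0,0.1,0,0,0,0],[0,0.1,0,0,0,0],[0,0.1,0,0,0,0],[0,0,0,0,0,0]],
])

```text
clock: 17.12
eef_pos: [528.2, -150.9, 0.2]
tool_rot: [3.141, -0.0, 1.87]
force: [0.4, 0.1, -2.7]
width: 24.7
```

Call:
apply_moves([
  [[0,0.1,0,0,0,0],[0,0.1,0,0,0,0],[0,0.1,0,0,0,0],[0,0.1,0,0,0,0],[0,0,0,0,0,0]],
])

```text
clock: 17.75
eef_pos: [547.3, -145.0, 0.2]
tool_rot: [3.141, -0.0, 1.87]
force: [0.4, -0.1, -3.1]
width: 25.3
```

```bash
python3 -c "
from rel import *
rel()"
```

```text
t 17.75 block slide x -55.9 y 0.5 z 9.2 yaw 0.12 F along 0.4 lat -0.2 z -3.1 w 25.3
```

Call:
apply_moves([
  [[0,0.1,0,0,0,0],[0,0.1,0,0,0,0],[0,0.1,0,0,0,0],[0,0.1,0,0,0,0],[0,0,0,0,0,0]],
])

```text
clock: 18.38
eef_pos: [565.1, -141.2, -0.3]
tool_rot: [-3.139, 0.001, 1.868]
force: [-1.3, -4.4, -5.3]
width: 25.3
```

```bash
python3 -c "
from rel import *
rel()"
```

```text
t 18.38 block slide x -37.8 y -1.0 z 8.7 yaw 0.02 F along -2.5 lat -3.9 z -5.3 w 25.3
```

The pawl is touched (lateral -3.9 N). I continue.

Call:
apply_moves([
  [[0,0.08,0,0,0,0],[0,0.08,0,0,0,0],[0,0.08,0,0,0,0],[0,0.08,0,0,0,0],[0,0,0,0,0,0]],
])

```text
clock: 19.0
eef_pos: [581.9, -135.3, 0.3]
tool_rot: [3.141, 0.001, 1.869]
force: [-0.1, -4.4, -3.1]
width: 25.6
```

Call:
apply_moves([
  [[0,0.08,0,0,0,0],[0,0.08,0,0,0,0],[0,0.08,0,0,0,0],[0,0.08,0,0,0,0],[0,0,0,0,0,0]],
])

```text
clock: 19.62
eef_pos: [597.5, -129.7, 0.2]
tool_rot: [3.14, 0.0, 1.87]
force: [0.4, -3.8, -3.9]
width: 25.6
```

```bash
python3 -c "
from rel import *
rel()"
```

```text
t 19.62 block slide x -3.4 y 0.5 z 9.2 yaw 0.12 F along -0.7 lat -3.8 z -3.9 w 25.6
```

Call:
apply_moves([
  [[0,0.08,0,0,0,0],[0,0.08,0,0,0,0],[0,0.08,0,0,0,0],[0,0.08,0,0,0,0],[0,0,0,0,0,0]],
])

```text
clock: 20.25
eef_pos: [612.8, -125.1, 0.3]
tool_rot: [3.14, 0.0, 1.87]
force: [1.0, -3.7, -3.3]
width: 25.1
```

Call:
apply_moves([
  [[0,0.08,0,0,0,0],[0,0.08,0,0,0,0],[0,0.08,0,0,0,0],[0,0,0,0,0,0],[0,0,0,0,0,0]],
])

```text
clock: 20.88
eef_pos: [624.1, -121.7, 0.3]
tool_rot: [3.14, 0.0, 1.869]
force: [1.5, -4.0, -4.0]
width: 25.6
```

```bash
python3 -c "
from rel import *
rel()"
```

```text
t 20.88 block slide x 24.4 y 0.4 z 9.3 yaw 0.10 F along 0.2 lat -4.3 z -4.0 w 25.6
```

Call:
apply_moves([
  [[0,0.05,0,0,0,0],[0,0.05,0,0,0,0],[0,0.05,0,0,0,0],[0,0.05,0,0,0,0],[0,0,0,0,0,0]],
])

```text
clock: 21.5
eef_pos: [633.3, -118.7, 0.2]
tool_rot: [3.141, 0.0, 1.869]
force: [-0.1, -4.4, -3.3]
width: 25.4
```

```bash
python3 -c "
from rel import *
rel()"
```

```text
t 21.5 block slide x 34.1 y 0.6 z 9.2 yaw 0.11 F along -1.4 lat -4.2 z -3.3 w 25.4
```

Call:
apply_moves([
  [[0,0.03,0,0,0,0],[0,0.03,0,0,0,0],[0,0.03,0,0,0,0],[0,0.03,0,0,0,0],[0,0,0,0,0,0]],
])

```text
clock: 22.12
eef_pos: [638.8, -117.0, 0.2]
tool_rot: [3.141, -0.0, 1.869]
force: [0.1, -4.0, -2.1]
width: 25.0
```

```bash
python3 -c "
from rel import *
rel()"
```

```text
t 22.12 block slide x 39.8 y 0.6 z 9.2 yaw 0.11 F along -1.1 lat -3.9 z -2.1 w 25.0
```

Call:
apply_moves([
  [[0,0.03,0,0,0,0],[0,0.03,0,0,0,0],[0,0.03,0,0,0,0],[0,0.03,0,0,0,0],[0,0,0,0,0,0]],
])

```text
clock: 22.75
eef_pos: [642.9, -115.8, 0.0]
tool_rot: [-3.139, -0.0, 1.869]
force: [-4.2, -4.7, -1.2]
width: 25.6
```

```bash
python3 -c "
from rel import *
rel()"
```

```text
t 22.75 block slide x 44.1 y 0.5 z 9.0 yaw 0.09 F along -5.4 lat -3.3 z -1.2 w 25.6
```

The pin is met at about 43, so I expect the click near 52 and the wall near 57. I use 1 mm rows from here.

Call:
apply_moves([
  [[0,0.02,0,0,0,0],[0,0.02,0,0,0,0],[0,0.02,0,0,0,0],[0,0.02,0,0,0,0],[0,0,0,0,0,0]],
])

```text
clock: 23.38
eef_pos: [645.7, -115.0, -0.1]
tool_rot: [-3.137, -0.0, 1.869]
force: [-4.8, -4.6, 0.4]
width: 24.9
```

```bash
python3 -c "
from rel import *
rel()"
```

```text
t 23.38 block slide x 47.0 y 0.5 z 8.9 yaw 0.08 F along -6.0 lat -2.9 z 0.4 w 24.9
```

Call:
apply_moves([
  [[0,0.02,-0.005,0,0,0],[0,0.02,-0.005,0,0,0],[0,0.02,0,0,0,0],[0,0,0,0,0,0],[0,0,0,0,0,0]],
])

```text
clock: 24.0
eef_pos: [647.9, -114.3, -0.0]
tool_rot: [-3.136, -0.0, 1.869]
force: [-6.1, -4.0, -0.3]
width: 25.4
```

```bash
python3 -c "
from rel import *
rel()"
```

```text
t 24.0 block slide x 49.3 y 0.5 z 9.0 yaw 0.08 F along -7.0 lat -2.1 z -0.3 w 25.4
```

Call:
apply_moves([
  [[0,0.02,0,0,0,0],[0,0.02,0,0,0,0],[0,0,0,0,0,0],[0,0,0,0,0,0],[0,0,0,0,0,0]],
])

```text
clock: 24.62
eef_pos: [649.5, -113.8, -0.0]
tool_rot: [-3.135, -0.0, 1.869]
force: [-5.9, -5.5, -0.7]
width: 25.0
```

```bash
python3 -c "
from rel import *
rel()"
```

```text
t 24.62 block slide x 51.0 y 0.5 z 9.0 yaw 0.08 F along -7.3 lat -3.5 z -0.7 w 25.0
```

Call:
apply_moves([
  [[0,0.02,0,0,0,0],[0,0.02,0,0,0,0],[0,0,0,0,0,0],[0,0,0,0,0,0],[0,0,0,0,0,0]],
])

```text
clock: 25.25
eef_pos: [651.3, -113.3, 0.0]
tool_rot: [-3.135, -0.0, 1.869]
force: [-6.7, -5.4, -0.3]
width: 25.1
```

```bash
python3 -c "
from rel import *
rel()"
```

```text
t 25.25 block slide x 52.8 y 0.5 z 9.0 yaw 0.08 F along -8.0 lat -3.2 z -0.3 w 25.1
```

Call:
apply_moves([
  [[0,0.02,0,0,0,0],[0,0.01,0,0,0,0],[0,0,0,0,0,0],[0,0,0,0,0,0],[0,0,0,0,0,0]],
])

```text
clock: 25.88
eef_pos: [653.0, -112.7, -0.1]
tool_rot: [-3.135, -0.0, 1.869]
force: [-6.1, -4.7, -0.7]
width: 25.3
```

```bash
python3 -c "
from rel import *
rel()"
```

```text
t 25.88 block slide x 54.6 y 0.5 z 8.9 yaw 0.08 F along -7.2 lat -2.7 z -0.7 w 25.3
```

Call:
apply_moves([
  [[0,0.02,0,0,0,0],[0,0,0,0,0,0],[0,0,0,0,0,0],[0,0,0,0,0,0],[0,0,0,0,0,0]],
])

```text
clock: 26.5
eef_pos: [654.0, -112.2, -0.0]
tool_rot: [-3.136, -0.001, 1.868]
force: [-5.6, -4.9, -0.4]
width: 25.2
```

```bash
python3 -c "
from rel import *
rel();rel()"
```

```text
t 26.5 block slide x 55.7 y 0.7 z 9.0 yaw 0.01 F along -6.8 lat -3.1 z -0.4 w 25.2
t 26.5 block slide x 55.7 y 0.7 z 9.0 yaw 0.01 F along -6.8 lat -3.1 z -0.4 w 25.2
```

Call:
apply_moves([
  [[0,0.02,0,0,0,0],[0,0,0,0,0,0],[0,0,0,0,0,0],[0,0,0,0,0,0],[0,0,0,0,0,0]],
])

```text
clock: 27.12
eef_pos: [654.9, -112.0, -0.0]
tool_rot: [-3.135, -0.001, 1.868]
force: [-6.4, -5.1, -0.8]
width: 25.4
```

```bash
python3 -c "
from rel import *
rel()
sd=viewer.get_image('side');sc=viewer.get_image('scene')
cv2.imwrite('pics/s6.png',sd);cv2.imwrite('pics/a6.png',sc)
print(proj('scene',[*(O+u*40),20]),proj('side',[*(O+u*10),20]))
o=np.hstack([cv2.resize(sc[230:310,290:390],(400,500),interpolation=cv2.INTER_CUBIC),cv2.resize(sd[195:285,290:380],(400,500),interpolation=cv2.INTER_CUBIC)]);cv2.imwrite('pics/k.png',o)"
```

```text
t 27.12 block slide x 56.6 y 0.7 z 9.0 yaw 0.01 F along -7.6 lat -3.1 z -0.8 w 25.4
[[323.96821823 270.82646396]] [[354.93691113 223.56342421]]
```

View pics/k.png

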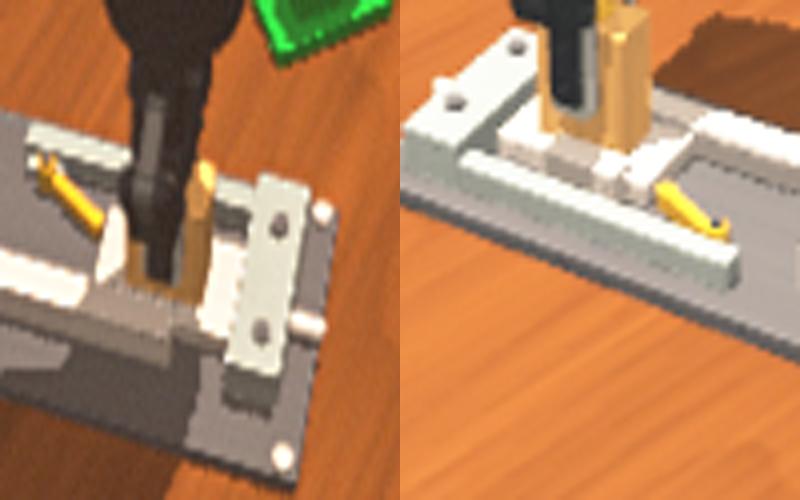

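The pawl appears to lie behind the foot (side nose at crop (665,185)). I check its angle numerically against the rest position in the first pictures.

```bash
python3 - <<'E'
from rel import *
def pa(f,cam,box):
    im=cv2.imread(f);h=cv2.cvtColor(im,cv2.COLOR_BGR2HSV)
    m=((h[...,0]>18)&(h[...,0]<32)&(h[...,1]>150)&(h[...,2]>110)).astype(np.uint8)
    k=np.zeros_like(m);x0,y0,x1,y1=box;k[y0:y1,x0:x1]=m[y0:y1,x0:x1]
    n_,lab,st,_=cv2.connectedComponentsWithStats(k);j=1+np.argmax(st[1:,4])
    p=np.argwhere(lab==j)[:,::-1].astype(float)
    P=np.array([ray(cam,q,20)[:2]-O for q in p]);Q=np.c_[P@u,P@n]
    v=cv2.fitLine(Q.astype(np.float32),cv2.DIST_L2,0,.01,.01).ravel();print(f,len(p),"angle %.1f deg"%np.degrees(np.arctan(v[1]/v[0])),"x %.1f..%.1f"%(Q[:,0].min(),Q[:,0].max()),"y %.1f..%.1f"%(Q[:,1].min(),Q[:,1].max()))
pa("pics/a.png","scene",(290,245,330,275));pa("pics/a6.png","scene",(290,245,325,275))
pa("pics/b.png","side",(340,220,370,245));pa("pics/s6.png","side",(340,220,375,245))
E
```

```text
pics/a.png 29 angle -24.6 deg x -22.6..14.8 y 11.2..31.7
pics/a6.png 36 angle -24.9 deg x -24.0..15.6 y 10.6..31.7
pics/b.png 66 angle -22.5 deg x -27.2..13.1 y 19.3..41.2
pics/s6.png 58 angle -20.8 deg x -27.2..11.4 y 20.3..41.2
```

The pawl is back at its rest angle in both views (-24.9 against -24.6 in the scene, -20.8 against -22.5 in the side view), so it clicked. I ease back 1 mm, lower, and let go.

Call:
apply_moves([
  [[0,-0.02,0.02,0,0,0],[0,-0.02,0,0,0,0],[0,0,0,0,0,0],[0,0,0,0,0,0],[0,0,0,0,0,0]],
])

```text
clock: 27.85
eef_pos: [653.8, -112.2, -0.6]
tool_rot: [-3.137, -0.001, 1.868]
force: [-5.7, -4.5, 1.1]
width: 25.7
```

Call:
apply_moves([
  [[0,0,0,0,0,0],[0,0,0,0,0,0],[0,0,0,0,0,0],[0,0,0,0,0,0],[0,0,0,0,0,0]],
], claw=0.1)

```text
clock: 28.48
eef_pos: [656.3, -111.5, -0.3]
tool_rot: [3.141, -0.0, 1.869]
force: [-0.7, 0.5, -0.5]
width: 46.9
```

Call:
apply_moves([
  [[0,0,-0.2,0,0,0],[0,0,-0.4,0,0,0],[0,0,-0.6,0,0,0],[0,0,-0.6,0,0,0],[0,0,-0.4,0,0,0]],
])

```text
clock: 29.1
eef_pos: [657.3, -111.7, 112.8]
tool_rot: [3.138, 0.001, 1.869]
force: [0.3, -0.3, -0.4]
width: 47.3
```

Call:
apply_moves([
  [[0,0,-0.4,0,0,0],[0,0,-0.4,0,0,0],[0,0,0,0,0,0],[0,0,0,0,0,0],[0,0,0,0,0,0]],
])

```text
clock: 29.72
eef_pos: [655.3, -111.7, 148.5]
tool_rot: [-3.14, -0.001, 1.869]
force: [-0.2, 0.3, -0.3]
width: 47.3
```

```bash
python3 - <<'E'
from rel import *
rel()
for c,f in(("side","s7"),("scene","a7"),("wrist","w7")): 
    if c=="wrist": i=viewer.camera_info("wrist")
    cv2.imwrite(f"pics/{f}.png",viewer.get_image(c))
import pickle;pickle.dump(i,open("w7.pkl","wb"))
sd=cv2.imread("pics/s7.png");w=cv2.imread("pics/w7.png")
cv2.imwrite("pics/m.png",np.hstack([cv2.resize(w[120:440,160:480],(400,400)),cv2.resize(sd[175:275,280:380],(400,400),interpolation=cv2.INTER_CUBIC)]))
hsv=cv2.cvtColor(w,cv2.COLOR_BGR2HSV)
from quad import quad
m=((hsv[...,0]<28)&(hsv[...,1]>90)&(hsv[...,2]>150)).astype(np.uint8)
print("block px pred",proj("wrist",[*(O+u*52),68],i))
E
```

```text
t 29.73 block slide x 57.1 y 0.8 z 157.5 yaw 0.10 F along -0.2 lat 0.3 z -0.3 w 47.3
block px pred [[322.27189691 223.7822725 ]]
```

View pics/m.png

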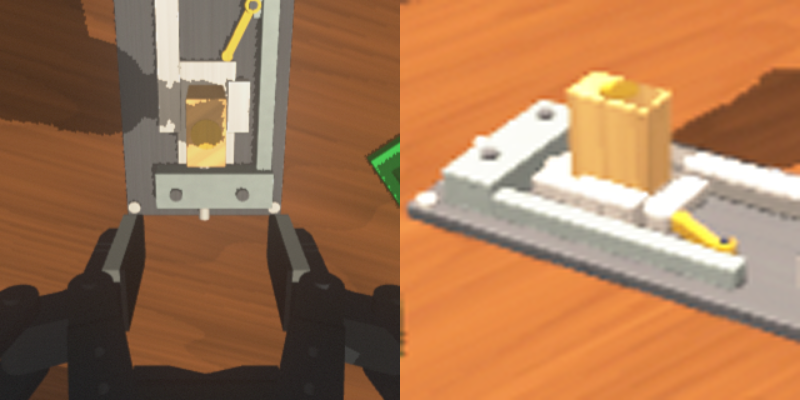

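The block stands upright in the channel, the pawl nose (crop (228,58)) sits behind the foot's rear edge, and the gripper is clear. I do one numeric stability check, then hand in.

```bash
python3 - <<'E'
from rel import *
import pickle
i=viewer.camera_info("wrist");w=viewer.get_image("wrist");w0=cv2.imread("pics/w7.png");print("picture change",cv2.absdiff(w,w0)[120:330,240:400].mean().round(2))
h=cv2.cvtColor(w,cv2.COLOR_BGR2HSV);m=((h[...,0]>18)&(h[...,0]<32)&(h[...,1]>150)).astype(np.uint8);m[168:]=0
m[:,:330]=0;m[:,375:]=0
p=np.argwhere(m)[:,::-1].astype(float);P=np.array([ray("wrist",q,20,i)[:2]-O for q in p]);Q=np.c_[P@u,P@n]
v=cv2.fitLine(Q.astype(np.float32),cv2.DIST_L2,0,.01,.01).ravel();print("pawl angle",np.degrees(np.arctan(v[1]/v[0])),Q.min(0),Q.max(0))
# foot rear edge
print("foot rear corners slide", [((X:=ray("wrist",q,18,i)[:2]-O)@u, X@n) for q in((160+179*.8,120+62*.8),(160+237*.8,120+62*.8))])
ctrl.finish_job()
E
```

```text
picture change 1.73
pawl angle -25.609303 [-28.43437946  13.90706047] [13.18003698 39.45104355]
foot rear corners slide [(np.float64(15.793298321640505), np.float64(-17.564229741328045)), (np.float64(15.752902101957579), np.float64(24.642022585863444))]
the job is handed in; nothing more can be done
```

The block is fed into the slide, latched behind the pawl and released, and the job was handed in at about 30 s of the 64 s allowed. No verdict was reported.

**What I did:** I picked the wooden block, not the green or black look-alikes, and set it down on the slide mouth. I fed it under the lips, felt the pawl give way at about slide x -40 mm and met the spring pin at about +43 mm. I pushed in about 1 mm steps at no more than 8 N until the click, then let go and raised the gripper clear.

**Last checks:**
- **Pawl:** after release its angle in the wrist view was -25.6°. At rest it had been -24.6° in the scene view and -22.5° in the side view. Its nose is just behind the foot's rear edge (slide x about 16 mm).
- **Block:** it stands upright with its origin near slide x 56 mm, and the picture did not visibly change between the last two looks.
- **Forces:** after letting go they read about zero.

**What failed or disagreed:**
- **First grasp:** it closed on air, because the real fingertips are about 37 mm short of the reported TCP. Two cameras confirmed this and I corrected for it.
- **First push into the mouth:** it stopped at about 33 N along the slide, probably because the foot dug into the bed. I backed off, raised the block about 1 mm and it went in freely.
- **Final sideways check:** the foot's two rear corners came out at y -17.6 and +24.6 mm, which is off-centre. One corner is probably hidden under the rail lip, since the rails leave only 1.5 mm of play each side.
- **Not measured:** I did not measure the spring pin's travel directly. I inferred it from the block's position and the pawl.

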